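Unlock the ice bucket and take off its lid

TASK

Open the ice bucket: pinch both release tabs of the dial on its lid, turn the dial anticlockwise until you feel it come up against its sprung stop, without straining the stop, then lift the lid off and set it down gently, dial up and centred, on the round wooden trivet and let go. Leave everything else where it stands.

Things in the scene. Friction and masses are not known exactly. Their poses are not given: they have to be found in the camera images.
- bucket: Steel ice bucket, fixed to the counter, 150 mm across, 130 mm high; origin: centre of its underside, z up. Two hooked brackets on its rim at its +x and -x: uprights 14 mm wide out to 102 mm from the axis, with lips as wide reaching inward to 81 mm from the axis; tops 159 mm above the counter.
- lid: Loose lid, 0.35 to 0.6 kg with its dial. Steel disc 156 x 8 mm over a black plug 132 mm across, 12 mm deep, dropped loosely into the bucket. Origin: centre of the plug's underside (118 mm above the counter while on); disc top at z = 20 mm. Ears out to 100 mm from the axis stand astride the bracket uprights with 1.5 mm of play, so the lid cannot turn on the bucket.
- dial: Locking dial amid the lid, turns about its z (up). Origin: on the axis at the disc's top. Bolt bar 188 x 14 mm along its x, 2 to 8 mm up, held under the bracket lips while locked (dial axes parallel to the bucket's), clear of them after 0.35 rad anticlockwise. Skirt 80 mm across, top at 13 mm; grip block 34 x 34 mm up to 59 mm, release tabs on its +y and -y faces. Bearing friction 0.05 N m.
- dial_grip (a point): Point on the dial's axis midway between the two tabs, 40 mm above the disc's top (178 mm above the counter while the lid is on); axes as the dial's: y runs from tab to tab.
- tab_a: Release tab on the dial's +y face: flat ribbed pad 14 mm wide, 25 to 55 mm above the lid's disc; origin as the dial's until pressed. Tab faces are 48 mm apart when free. Each is sprung outward (3 N to start, 8 N fully in) and moves in 5.5 mm (37 mm over both). Unless BOTH are in by 4 mm, hidden teeth may block the dial.
- tab_b: The same on the dial's -y face.
- buffer: Sprung stop on the lid, hidden under the dial's skirt; origin as the lid's. The dial meets it 0.65 to 1.25 rad anticlockwise from locked: where differs each time and cannot be seen, so feel for it. From there the torque rises by about 3.4 N m per rad (5 N/mm at 26 mm radius). A push of 3 N (0.08 N m) on it counts as up against the stop; over 15 N (0.39 N m) strains it.
- trivet: Round wooden trivet, 200 mm across, 12 mm thick, fixed; origin: centre of its underside.
- jigger: double-cone steel jigger, 40 mm wide, 72 mm high; bystander. Origin: centre of its underside.
- stopper: mushroom-shaped bottle cork, 36 mm wide, 44 mm high; bystander. Origin: centre of its underside.
- shaker: steel cocktail shaker, 84 mm wide, 200 mm high; bystander. Origin: centre of its underside.
- tumbler_a: green glass tumbler, 76 mm wide, 90 mm high; bystander. Origin: centre of its underside.
- tumbler_b: the other green glass tumbler, same size; bystander. Origin: centre of its underside.
- jug: glass jug with a handle, 100 mm wide, 170 mm high; bystander. Origin: centre of its underside.
- spoon: 200 mm steel bar spoon lying flat; bystander. Origin: at mid-length, on the counter.
There are look-alikes about, which are no part of the job. What is shaped like the lid but pink or purple is not meant.

How it is judged:
By the outcome, as a careful person would: the job done as asked, in the order asked, and still so for the second after the job is handed in, with the robot touching nothing.
It also fails if it takes over 64 s, if anything falls off the work surface, if the arm or the gripper's body presses on something with over 40 N, if the wrist force passes 120 N, or if a joint passes its speed limit or range.

ROBOT

A 6-joint arm with a two-finger parallel gripper is mounted at the origin on the work surface. World frame = base frame: x ahead of the robot, y to its left, z up, the work surface at z = 0. Lengths are in m, angles in degrees, forces in N, time in s.
With the tool pointing down it reaches from about 0.35 to 0.875 m from the base axis. Payload 4.2 kg.
Tool frame: the origin (TCP) lies at the very end of the fingers, on their centre line; the grasp point (between the pads) lies 19 mm behind it (r.grip_point_offset is the distance from the TCP to the grasp point, in m); z points along the fingers, y is the line along which they close (so a half turn about z gives the same grasp; the last joint's range is limited). The gripper opens to 87 mm and grips with 3 to 60 N. Pads are 19 mm wide; open, the fingers measure 117 mm over their backs; the gripper's body (75 mm by 190 mm) begins 51 mm behind the grasp point.
Start: joints at [14.817, 22.042, 0.453, 0, -68.411, -14.817], TCP at [0.625, 0, 0.223] pointing down, gripper open.
Joint ranges: [-179.83, 179.83], [-69.29, 118.12], [-61.27, 80.66], [-181.25, 117.63], [-171.15, -9.14], [-177.46, 177.46]. Speed limits (degrees/s): [159.86, 159.86, 180, 180, 180, 180].

INTERFACE

Orientations are given as a 3x3 rotation matrix whose columns are the frame's x, y, z axes.
In Python, from station import r, cams gives the robot as it stands. The module is installed in compiled form; this text tells all that it offers.
- The arm moves only by the shell command python3 -m handwheel 'ROWS'. ROWS is JSON, a list that holds one entry, the list of rows, each a list of 7 numbers: the turn, a rotation vector about the tool's x, y, z in units of 6 degrees (1.0 is 6 degrees), then the shift along the tool's x, y, z in m, then the finger opening in m, from 0 to 0.087. In form: [[[ax, ay, az, x, y, z, jaw], ...]]. A call has 1 to 12 rows; each row shifts and turns the commanded pose from where the row before left it, along the tool's axes as they then stand; what a row does not reach is not made up. A row lasts 1/10 s, in which the tool goes at most 50 mm and 8.59 degrees, less where a joint would pass 70% of its speed; a pose out of reach is approached as far as the arm can. A call with a gripper value outside its range is refused whole. The fingers move at their own pace and stop on an object; the grip force is fixed at half the most. Time passes only in rows, so rows that do not move let the fingers close. It gives the time, the measured TCP pose, the force, the opening and the grip force at its end, in the units of the state.
- r.sense(): the state, without advancing time (a new reading comes with each control period).
- cams.capture(name): name is "scene" or "side" or "wrist"; returns the picture (400x640x3 uint8, red, green, blue); there is no depth.
- cams.get_calibration(name): a dict with "camera_matrix" (3x3 intrinsics, pixels), "k1" (the pictures are not rectified: a ray, as slopes to the right and down, at radius r is drawn at 1 + k1 r^2 times it, then the intrinsics apply), "rvec" (rotation vector, rad) and "tvec" (3), from world to camera coordinates, as OpenCV has them; the wrist camera has in their place "T_tool_cam" (4x4, takes a point from camera to tool coordinates, whose origin is the TCP and whose axes are the flange's). Camera axes: x right, y down, z forward; pixel columns grow to the right and rows downward; lengths in m; the calibration is good to about 2 mm. A picture is of the moment at which its call begins: read the wrist's pose just before it. get_calibration takes no time and is no camera call.
- r.finish_job(): hands the job in; it is judged then, once.
The state is a dict: "time_s": time; "joints": joint angles; "joint_velocities": joint speeds; "effort": joint torques, N m; "tcp_pos": TCP position; "ee_rot": TCP orientation; "wrist_force": force on the tool from outside, world axes, zero at the start; "moment": the same for the moment, N m; "gripper_width": opening from 0.0 (shut) to 1.0 (fully open); "gripper_force": force on a finger pad.
Only numpy, scipy, OpenCV 4.12 (cv2) and the standard library are available. Lean on these libraries where they do the work, as an engineer would, in place of code of your own. Each camera call takes 0.05 s, during which the arm holds its last target. There are 200 camera calls.

## Working session

There is one attempt and no reset: what is moved stays moved. The work goes in short steps, Python scripts to look and compute and a shell command to move; the robot and the scene stay as the last step left them, time stands still between calls to the robot, and variables do not carry over. Pictures are saved under pics/ and viewed, at most 10 in all, crops included, and the job is handed in when it is done.

```bash
mkdir -p pics
cat > h.py <<'E'
import numpy as np, cv2
from station import r, cams
def ray(name,u,v,st=None):
    c=cams.get_calibration(name);K=np.array(c["camera_matrix"],float);k=c["k1"]
    x=(u-K[0,2])/K[0,0];y=(v-K[1,2])/K[1,1]
    xd,yd=x,y
    for _ in range(20):
        q=1+k*(x*x+y*y);x,y=xd/q,yd/q
    d=np.array([x,y,1.])
    if name=="wrist":
        st=st or r.sense();T=np.array(c["T_tool_cam"]);R=np.array(st["ee_rot"])
        return np.array(st["tcp_pos"])+R@T[:3,3], R@T[:3,:3]@d
    R=cv2.Rodrigues(np.array(c["rvec"],float))[0];t=np.array(c["tvec"],float).ravel()
    return -R.T@t, R.T@d
def onz(name,u,v,z,st=None):
    o,d=ray(name,u,v,st);return o+d*(z-o[2])/d[2]
def cap(name,f):
    im=cams.capture(name);cv2.imwrite("pics/"+f,im[:,:,::-1]);return im
E
python3 - <<'E'
from h import *
cap("scene","s0.png");cap("side","d0.png");cap("wrist","w0.png")
for n in("scene","side"):print(n,ray(n,320,200))
s=r.sense();print(s["wrist_force"],s["time_s"],s["ee_rot"],cams.get_calibration("wrist"))
E
```

```text
scene (array([ 1.17678933, -0.23887921,  0.66661703]), array([-0.72350125,  0.37687854, -0.57843013]))
side (array([ 0.11051185, -0.81087996,  0.84559916]), array([ 0.33245499,  0.74010272, -0.58473418]))
[-0.04597553 -0.41643995 -0.7715933 ] 0.15 [[-1.46995122e-04 -9.99998630e-01 -1.64867680e-03]
 [-9.99999980e-01  1.47215430e-04 -1.33506785e-04]
 [ 1.33749313e-04  1.64865715e-03 -9.99998632e-01]] {'camera_matrix': array([[329.11811115,   0.        , 322.09127411],
       [  0.        , 329.11811115, 199.29380152],
       [  0.        ,   0.        ,   1.        ]]), 'k1': -0.05841476399594312, 'T_tool_cam': array([[-1.77966662e-04, -9.57165847e-01, -2.89540170e-01,
         7.93093198e-02],
       [ 9.99999983e-01, -1.82070718e-04, -1.27608773e-05,
        -5.08588273e-05],
       [-4.05025108e-05, -2.89540168e-01,  9.57165863e-01,
        -1.62993309e-01],
       [ 0.00000000e+00,  0.00000000e+00,  0.00000000e+00,
         1.00000000e+00]])}
```

View pics/s0.png

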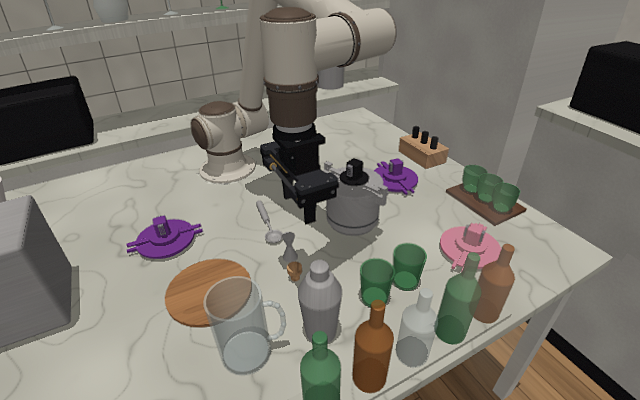

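View pics/d0.png

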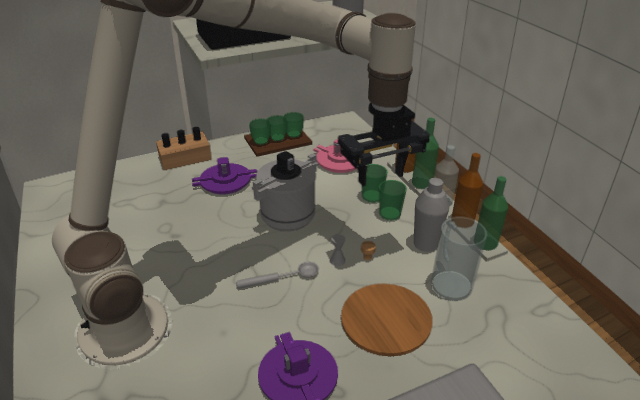

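The scene view shows the bucket with its grey lid and black dial at about (353,185), and at (287,180) in the side view. The trivet is at (208,292) scene and (387,318) side. 

Look-alikes in the scene view are the purple lids at (165,238) and (397,175) and the pink one at (470,243). The grey lid on the bucket is the only one that fits. I'll confirm it in one crop.

Run:
```python
from h import *
s=cv2.imread("pics/s0.png");d=cv2.imread("pics/d0.png")
a=cv2.resize(s[140:240,310:410],(400,400),interpolation=cv2.INTER_CUBIC);b=cv2.resize(d[140:240,240:340],(400,400),interpolation=cv2.INTER_CUBIC)
cv2.imwrite("pics/c0.png",np.clip(np.hstack([a,b])*1.6,0,255).astype(np.uint8))
def tri(p,q):
    o1,d1=ray("scene",*p);o2,d2=ray("side",*q)
    t=np.linalg.lstsq(np.c_[d1,-d2],o2-o1,rcond=None)[0];x,y=o1+d1*t[0],o2+d2*t[1]
    return (x+y)/2,np.linalg.norm(x-y)
print("dial top",tri((354,161),(286,156)))
# trivet
for n,im,box in(("side",d,(335,280,440,355)),("scene",s,(160,255,255,330))):
    x0,y0,x1,y1=box;c=im[y0:y1,x0:x1]
    hsv=cv2.cvtColor(c,cv2.COLOR_BGR2HSV);m=((hsv[...,0]>5)&(hsv[...,0]<22)&(hsv[...,1]>90)).astype(np.uint8)
    cn=max(cv2.findContours(m,0,cv2.CHAIN_APPROX_NONE)[0],key=cv2.contourArea)[:,0]
    P=np.array([onz(n,u+x0,v+y0,0.012)[:2] for u,v in cn]).astype(np.float32)
    print(n,cv2.minEnclosingCircle(P),P.min(0),P.max(0))
for nm,p,q in(("jug top",(236,290),(463,232)),("shaker top",(319,268),(435,185)),("tumA",(377,265),(374,170)),("tumB",(409,250),(392,187))):print(nm,tri(p,q))
for nm,q in(("purple",(296,350)),("jig",(339,258)),("cork",(369,255))):print(nm,onz("side",*q,0.02))
```

```text
dial top (array([0.48001976, 0.22441272, 0.19542904]), np.float64(0.004237243383701188))
side ((0.5384161472320557, -0.2099936157464981), 0.10323867946863174) [ 0.43866056 -0.3130943 ] [ 0.6395035  -0.10818271]
scene ((0.5453618168830872, -0.2085937112569809), 0.10210809856653214) [ 0.44363695 -0.3049452 ] [ 0.6436029 -0.1082745]
jug top (array([ 0.72802291, -0.17845987,  0.16969288]), np.float64(0.014683508323358498))
shaker top (array([ 0.76081981, -0.02804862,  0.18516472]), np.float64(0.002906168274904386))
tumA (array([0.71903197, 0.151024  , 0.10453807]), np.float64(0.05655933393860014))
tumB (array([0.75435577, 0.17528182, 0.09064327]), np.float64(0.07034631473486756))
purple [ 0.32456286 -0.21762783  0.02      ]
jig [ 0.52351907 -0.00492715  0.02      ]
cork [ 0.59544613 -0.025376    0.02      ]
```

View pics/c0.png

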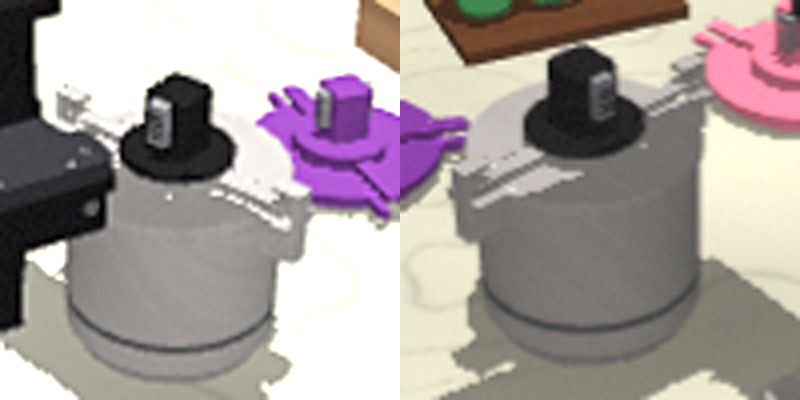

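View pics/w0.png

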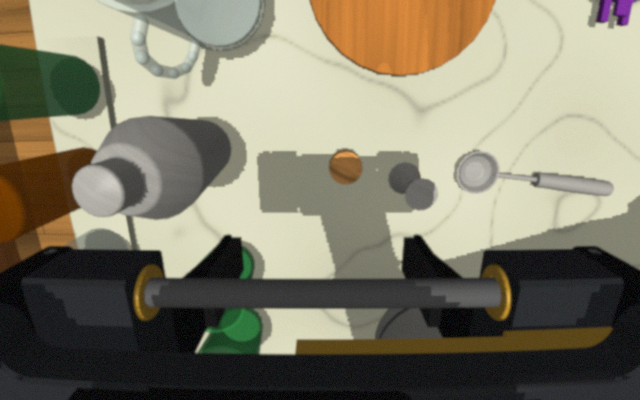

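The crop confirms the target: a steel lid with a black dial and grey tabs, on the bucket. Next I'll get the bar direction from the bracket tops.

```bash
python3 - <<'E'
from h import *
for n,p,q in(("side",(257.5,186),(312.5,157)),("scene",(327.5,165),(383.75,188))):
    a=onz(n,*p,.159);b=onz(n,*q,.159);d=b-a;print(n,a,b,(a+b)/2,np.linalg.norm(d),np.degrees(np.arctan2(d[1],d[0])))
E
python3 -m handwheel '[[[0,0,0,0,0,-0.05,0.087],[0,0,0,0,0,-0.05,0.087],[0,0,0,-0.05,0.03,0,0.087],[0,0,0,-0.05,0.03,0,0.087],[0,0,0,-0.05,0.03,0,0.087],[0,0,0,-0.05,0.03,0,0.087],[0,0,0,-0.05,0.025,0,0.087],[0,0,0,0,0,0,0.087]]]'
python3 - <<'E'
from h import *
cap("wrist","w1.png")
s=r.sense();print(s["joints"],s["tcp_pos"],s["ee_rot"])
E
```

```text
side [0.38549097 0.17350169 0.159     ] [0.56255782 0.24468678 0.159     ] [0.4740244  0.20909424 0.159     ] 0.19084021649137073 21.901299065970207
scene [0.40571044 0.18832062 0.159     ] [0.5748437  0.25411939 0.159     ] [0.49027707 0.22122001 0.159     ] 0.18148151136092278 21.25777968528577
time_s: 0.95
tcp_pos: [0.4973, 0.2204, 0.3224]
ee_rot: [[0.007, -1.0, -0.001], [-1.0, -0.007, 0.001], [-0.001, 0.001, -1.0]]
wrist_force: [0.8, 0.2, 0.3]
gripper_width: 1.003
gripper_force: 0.0
[ 4.07513113e+01  1.09527516e+01 -8.47565656e-01 -1.76229324e-02
 -7.82138786e+01 -4.04570646e+01] [0.49827842 0.21854268 0.32244108] [[ 5.07267499e-03 -9.99987060e-01 -3.84233829e-04]
 [-9.99987132e-01 -5.07270085e-03  6.63645194e-05]
 [-6.83127639e-05  3.83892239e-04 -9.99999924e-01]]
```

View pics/w1.png

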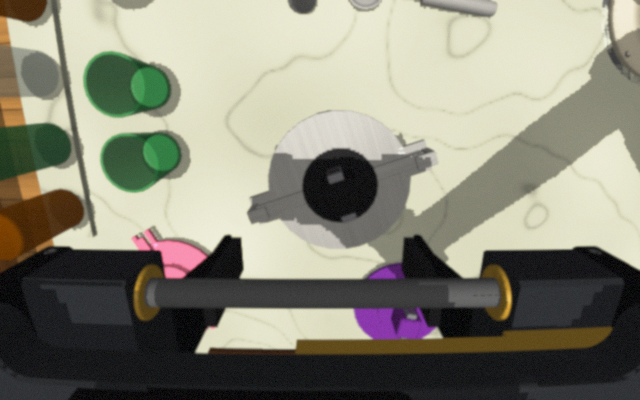

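The wrist view shows the lid disc at about (340,180), the skirt at (340,186), tabs at (335,176) and (348,217), and brackets at (258,210) and (425,157).

Run:
```python
from h import *
st=r.sense();im=cv2.imread("pics/w1.png");g=im.max(2)
m=np.zeros_like(g);m[140:232,290:390]=(g[140:232,290:390]<32)*255
cn=max(cv2.findContours(m,0,cv2.CHAIN_APPROX_NONE)[0],key=cv2.contourArea)
print(cv2.minEnclosingCircle(cn),cv2.boundingRect(cn),cv2.contourArea(cn))
P=np.array([onz("wrist",u,v,.151,st)[:2] for u,v in cn[:,0]]).astype(np.float32)
print("skirt",cv2.minEnclosingCircle(P),P.min(0),P.max(0))
for a,b in(((250,212),(432,156)),):
    A=onz("wrist",*a,.159,st);B=onz("wrist",*b,.159,st);d=A-B;print(A,B,(A+B)/2,np.linalg.norm(d),np.degrees(np.arctan2(d[1],d[0])))
A=onz("wrist",335,176,.193,st);B=onz("wrist",348,217,.193,st);print("tabs",A,B,(A+B)/2,np.degrees(np.arctan2(*(B-A)[1::-1])),np.linalg.norm(B-A))
c=cv2.resize(im[130:230,240:440],(800,400),interpolation=cv2.INTER_CUBIC);cv2.imwrite("pics/c1.png",np.clip(c*2.2,0,255).astype(np.uint8))
```

```text
((339.6984558105469, 185.33657836914062), 36.25654983520508) (304, 157, 72, 64) 3536.5
skirt ((0.4798620045185089, 0.22635434567928314), 0.03833303228020668) [0.44231522 0.19503893] [0.5172692 0.263764 ]
[0.57390828 0.25230958 0.159     ] [0.3880405  0.19204731 0.159     ] [0.48097439 0.22217844 0.159     ] 0.19539287550781864 17.963790877417022
tabs [0.48661199 0.20552023 0.193     ] [0.47369169 0.24505285 0.193     ] [0.48015184 0.22528654 0.193     ] 108.09875543252656 0.041590406998420384
```

View pics/c1.png

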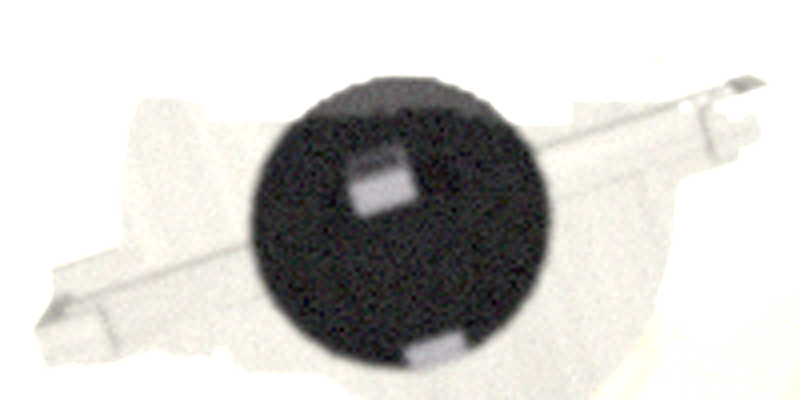

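```bash
python3 -m handwheel '[[[0,0,1.3333,-0.0065,0.0183,0,0.087],[0,0,1.3333,0,0,0,0.087],[0,0,1.3333,0,0,0,0.087],[0,0,1.3333,0,0,0,0.087],[0,0,1.3333,0,0,0,0.087],[0,0,1.3333,0,0,0,0.087],[0,0,1.3333,0,0,0,0.087],[0,0,1.3333,0,0,0,0.087],[0,0,1.3333,0,0,0,0.087],[0,0,0,0,0,0.03,0.087],[0,0,0,0,0,0.03,0.087],[0,0,0,0,0,0,0.087]]]'
python3 - <<'E'
from h import *
cap("wrist","w2.png")
s=r.sense();R=s["ee_rot"];print(s["joints"],s["tcp_pos"],np.degrees(np.arctan2(R[1][1],R[0][1])),s["moment"],s["wrist_force"])
E
```

```text
time_s: 2.2
tcp_pos: [0.4796, 0.2202, 0.2582]
ee_rot: [[-0.952, -0.307, -0.008], [-0.307, 0.952, -0.005], [0.01, -0.003, -1.0]]
wrist_force: [0.7, -0.2, -0.1]
gripper_width: 1.001
gripper_force: 0.0
[ 4.22510500e+01  1.13248747e+01 -9.07698570e+00  1.49093047e-02
 -6.98736338e+01 -1.14342013e+02] [0.48116163 0.22108549 0.26104111] 107.91447088872182 [-0.00215744 -0.14338659 -0.0191691 ] [-0.49488388 -0.03885777  1.14343251]
```

View pics/w2.png

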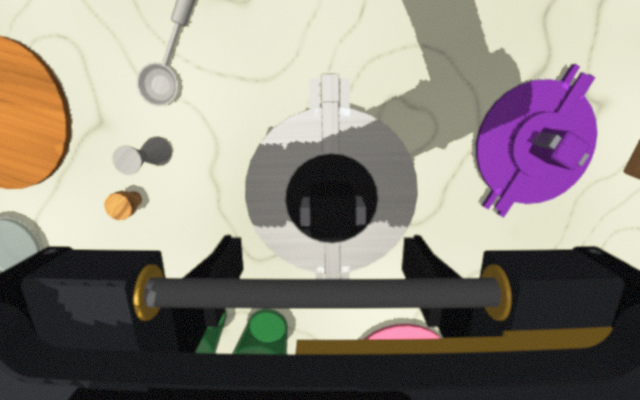

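The tabs are square to the jaws, at u≈305 and 361, with the skirt centre at (331,198). That puts them a few mm off-centre, so I'll measure the offset in tool axes.

Run:
```python
from h import *
st=r.sense();im=cv2.imread("pics/w2.png");g=im.max(2);R=np.array(st["ee_rot"])
x0,y0=275,145
def c(mask):
    return max(cv2.findContours(mask.astype(np.uint8)*255,0,cv2.CHAIN_APPROX_NONE)[0],key=cv2.contourArea)[:,0]
cn=c(g[y0:250,x0:390]<40)+[x0,y0]
P=np.array([onz("wrist",u,v,.151,st)[:2] for u,v in cn]).astype(np.float32)
ce,rad=cv2.minEnclosingCircle(P);print("skirt",ce,rad,"tool",R.T@(np.array([*ce,st["tcp_pos"][2]])-st["tcp_pos"]))
# tabs inside skirt
m=np.zeros_like(g);m[190:232,290:375]=(g[190:232,290:375]>48)
n,l,s,q=cv2.connectedComponentsWithStats(m.astype(np.uint8));
for i in range(1,n):
    if s[i,4]>40:print(s[i],q[i],R.T@(onz("wrist",*q[i],.178,st)-st["tcp_pos"]))
print(st["tcp_pos"],R.T@np.array([0,0,1]))
```

```text
skirt (0.48125457763671875, 0.22958213090896606) 0.039103321731090546 tool [-2.70187882e-03  8.05608376e-03 -2.93215827e-05]
[300 197  11  30 274] [304.88686131 212.37591241] [-0.00569136 -0.01327925  0.08304698]
[356 196  10  30 258] [360.14341085 211.46511628] [-0.00491845  0.03039257  0.08295403]
[359 212  16  20 134] [369.60447761 225.3358209 ] [-0.01664175  0.03837531  0.08288626]
[290 216  14  16 100] [293.88 226.39] [-0.01755974 -0.02228834  0.08301604]
[0.48116163 0.22108549 0.26104111] [ 0.0042803  -0.0022041  -0.99998841]
```

```bash
python3 -m handwheel '[[[0,0,0,-0.002,0.007,0.0,0.087],[0,0,0,0,0,0.025,0.087],[0,0,0,0,0,0.025,0.087],[0,0,0,0,0,0.025,0.087],[0,0,0,0,0,0.025,0.087],[0,0,0,0,0,0,0.087],[0,0,0,0,0,0,0.087]]]'
python3 - <<'E'
from h import *
s=r.sense();R=np.array(s["ee_rot"]);print(s["tcp_pos"],s["moment"],s["wrist_force"],R)
E
python3 -m handwheel '[[[0,0,0,0,0,0,0.051],[0,0,0,0,0,0,0.051],[0,0,0,0,0,0,0.051],[0,0,0,0,0,0,0.051]]]'
```

```text
time_s: 2.95
tcp_pos: [0.4824, 0.2309, 0.1643]
ee_rot: [[-0.951, -0.31, 0.002], [-0.31, 0.951, 0.001], [-0.003, 0.0, -1.0]]
wrist_force: [-0.3, -0.2, 0.7]
gripper_width: 1.001
gripper_force: 0.0
[0.48240964 0.23087927 0.16426643] [-0.04518546 -0.13682156 -0.00129988] [-0.26329118 -0.16950149  0.67189052] [[-9.50832654e-01 -3.09695145e-01  2.48640689e-03]
 [-3.09693644e-01  9.50835891e-01  9.77157121e-04]
 [-2.66678572e-03  1.59088490e-04 -9.99996431e-01]]
time_s: 3.35
tcp_pos: [0.4814, 0.2302, 0.1632]
ee_rot: [[-0.951, -0.309, 0.001], [-0.309, 0.951, 0.001], [-0.001, 0.0, -1.0]]
wrist_force: [-1.2, -0.5, 0.3]
gripper_width: 0.722
gripper_force: 0.0
```

```bash
python3 -m handwheel '[[[0,0,0,0,0,0.003,0.051],[0,0,0,0,0,0,0.051],[0,0,0,0,0,0,0.051],[0,0,0,0,0,0,0.051]]]'; python3 -m handwheel '[[[0,0,0,0,0,0,0.045],[0,0,0,0,0,0,0.045]]]'
```

```text
time_s: 3.75
tcp_pos: [0.4812, 0.23, 0.1595]
ee_rot: [[-0.951, -0.309, -0.0], [-0.309, 0.951, -0.0], [0.0, -0.0, -1.0]]
wrist_force: [-1.0, -0.2, -0.3]
gripper_width: 0.596
gripper_force: 0.0
time_s: 3.95
tcp_pos: [0.4812, 0.2295, 0.1595]
ee_rot: [[-0.951, -0.309, -0.0], [-0.309, 0.951, -0.001], [0.0, -0.001, -1.0]]
wrist_force: [-0.0, -2.0, -0.4]
gripper_width: 0.53
gripper_force: 3.4
```

```bash
python3 -m handwheel '[[[0,0,0,0,-0.001,0,0.045],[0,0,0,0,0,0,0.045],[0,0,0,0,0,0,0.045]]]'; python3 -m handwheel '[[[0,0,0,0,0,0,0.030],[0,0,0,0,0,0,0.030],[0,0,0,0,0,0,0.030],[0,0,0,0,0,0,0.030],[0,0,0,0,0,0,0.030]]]'
```

```text
time_s: 4.25
tcp_pos: [0.4814, 0.2291, 0.1596]
ee_rot: [[-0.951, -0.309, -0.0], [-0.309, 0.951, 0.0], [0.0, 0.0, -1.0]]
wrist_force: [0.2, -0.2, 0.1]
gripper_width: 0.52
gripper_force: 3.9
time_s: 4.75
tcp_pos: [0.4815, 0.2289, 0.1599]
ee_rot: [[-0.951, -0.309, 0.0], [-0.309, 0.951, -0.0], [-0.0, -0.0, -1.0]]
wrist_force: [-0.1, -2.4, 3.4]
gripper_width: 0.403
gripper_force: 30.0
```

```bash
cat > q.py <<'E'
from h import *
s=r.sense();R=s["ee_rot"];print("yaw",np.degrees(np.arctan2(R[1][1],R[0][1])).round(2),"M",np.round(s["moment"],3),"F",np.round(s["wrist_force"],1),s["tcp_pos"],s["joints"][5])
E
python3 q.py; python3 -m handwheel '[[[0,0,-0.4,0,0,0,0.030],[0,0,-0.6,0,0,0,0.030],[0,0,-0.6,0,0,0,0.030],[0,0,0,0,0,0,0.030]]]'; python3 q.py
```

```text
yaw 108.01 M [-0.635  0.117  0.063] F [-0.1 -2.4  3.4] [0.481502   0.22892566 0.15987151] -114.88355081533228
time_s: 5.15
tcp_pos: [0.4814, 0.2294, 0.1599]
ee_rot: [[-0.886, -0.463, 0.0], [-0.463, 0.886, 0.001], [-0.0, 0.0, -1.0]]
wrist_force: [-2.0, -0.7, 4.1]
gripper_width: 0.4
gripper_force: 30.0
yaw 117.6 M [-0.119  0.58  -0.012] F [-2.  -0.7  4.1] [0.4813824  0.22935261 0.15987351] -105.29055771223578
```

```bash
python3 -m handwheel '[[[0,0,-0.7,0,0,0,0.030],[0,0,-0.9,0,0,0,0.030],[0,0,-0.9,0,0,0,0.030],[0,0,-0.8,0,0,0,0.030],[0,0,-0.4,0,0,0,0.030],[0,0,0,0,0,0,0.030]]]'; python3 q.py
python3 -m handwheel '[[[0,0,0,0,0,0,0.030],[0,0,0,0,0,0,0.030]]]' >/dev/null; python3 q.py
```

```text
time_s: 5.75
tcp_pos: [0.4807, 0.2301, 0.1599]
ee_rot: [[-0.646, -0.763, -0.001], [-0.763, 0.646, 0.002], [-0.001, 0.002, -1.0]]
wrist_force: [-4.9, 1.7, 5.3]
gripper_width: 0.405
gripper_force: 30.0
yaw 139.75 M [0.721 1.516 0.018] F [-4.9  1.7  5.3] [0.48073336 0.23013787 0.15986857] -83.13828461484353
yaw 139.72 M [ 0.69   1.551 -0.026] F [-4.2  2.6  6.7] [0.48073332 0.23013764 0.15986323] -83.17090022820987
```

```bash
cat > chk.py <<'E'
from h import *
import sys
s=r.sense();R=s["ee_rot"];m=s["moment"][2];print("yaw",np.degrees(np.arctan2(R[1][1],R[0][1])).round(2),"Mz",round(m,3),np.round(s["wrist_force"],1))
sys.exit(0 if m>-0.12 else 1)
E
python3 -m handwheel '[[[0,0,-0.17,0,0,0,0.030],[0,0,-0.16,0,0,0,0.030],[0,0,0,0,0,0,0.030]]]' >/dev/null; python3 chk.py &&
python3 -m handwheel '[[[0,0,-0.17,0,0,0,0.030],[0,0,-0.16,0,0,0,0.030],[0,0,0,0,0,0,0.030]]]' >/dev/null; python3 chk.py &&
python3 -m handwheel '[[[0,0,-0.17,0,0,0,0.030],[0,0,-0.16,0,0,0,0.030],[0,0,0,0,0,0,0.030]]]' >/dev/null; python3 chk.py &&
python3 -m handwheel '[[[0,0,-0.17,0,0,0,0.030],[0,0,-0.16,0,0,0,0.030],[0,0,0,0,0,0,0.030]]]' >/dev/null; python3 chk.py
```

```text
yaw 141.7 Mz -0.082 [-4.7  3.9  5.8]
yaw 143.68 Mz -0.042 [-6.1  3.1  5.5]
yaw 145.66 Mz -0.044 [-5.9  2.7  6.9]
yaw 147.64 Mz -0.023 [-5.5  3.3  6.8]
```

```bash
python3 -m handwheel '[[[0,0,-0.17,0,0.0008,0,0.030],[0,0,-0.16,0,0,0,0.030],[0,0,0,0,0,0,0.030]]]' >/dev/null; python3 chk.py &&
python3 -m handwheel '[[[0,0,-0.17,0,0,0,0.030],[0,0,-0.16,0,0,0,0.030],[0,0,0,0,0,0,0.030]]]' >/dev/null && python3 chk.py &&
python3 -m handwheel '[[[0,0,-0.17,0,0,0,0.030],[0,0,-0.16,0,0,0,0.030],[0,0,0,0,0,0,0.030]]]' >/dev/null && python3 chk.py &&
python3 -m handwheel '[[[0,0,-0.17,0,0,0,0.030],[0,0,-0.16,0,0,0,0.030],[0,0,0,0,0,0,0.030]]]' >/dev/null && python3 chk.py &&
python3 -m handwheel '[[[0,0,-0.17,0,0,0,0.030],[0,0,-0.16,0,0,0,0.030],[0,0,0,0,0,0,0.030]]]' >/dev/null && python3 chk.py &&
python3 -m handwheel '[[[0,0,-0.17,0,0,0,0.030],[0,0,-0.16,0,0,0,0.030],[0,0,0,0,0,0,0.030]]]' >/dev/null && python3 chk.py
```

```text
yaw 149.67 Mz -0.041 [-6.3  2.7  5.2]
yaw 151.64 Mz -0.034 [-5.8  2.1  6.1]
yaw 153.62 Mz -0.052 [-5.7  2.3  6.7]
yaw 155.58 Mz -0.062 [-5.4  3.6  5.7]
yaw 157.55 Mz -0.149 [-7.   4.1  5.3]
```

```bash
python3 -m handwheel '[[[0,0,-0.17,0,0,0,0.030],[0,0,0,0,0,0,0.030]]]' >/dev/null; python3 chk.py
python3 -m handwheel '[[[0,0,0,0,0,0,0.030]]]' >/dev/null; python3 chk.py; python3 -m handwheel '[[[0,0,0,0,0,0,0.030]]]'; python3 chk.py
```

```text
yaw 158.56 Mz -0.243 [-6.   4.   7.4]
yaw 158.54 Mz -0.277 [-6.2  3.6  6. ]
time_s: 9.05
tcp_pos: [0.48, 0.2306, 0.1599]
ee_rot: [[-0.366, -0.931, -0.001], [-0.931, 0.366, 0.002], [-0.002, 0.002, -1.0]]
wrist_force: [-6.2, 3.7, 6.8]
gripper_width: 0.407
gripper_force: 30.0
yaw 158.55 Mz -0.234 [-6.2  3.7  6.8]
```

Firm contact, about 0.2 N m on the stop. Now I'll lift.

```bash
python3 -m handwheel '[[[0,0,0,0,0,-0.003,0.030],[0,0,0,0,0,-0.004,0.030],[0,0,0,0,0,-0.005,0.030],[0,0,0,0,0,-0.008,0.030],[0,0,0,0,0,0,0.030]]]'; python3 chk.py; python3 -m handwheel '[[[0,0,0,0,0,-0.015,0.030],[0,0,0,0,0,-0.02,0.030],[0,0,0,0,0,-0.025,0.030],[0,0,0,0,0,-0.015,0.030],[0,0,0,0,0,-0.005,0.030],[0,0,0,0,0,0,0.030],[0,0,0,0,0,0,0.030]]]'; python3 q.py; python3 -c "
from h import *
cap('scene','s1.png')"
```

```text
time_s: 9.55
tcp_pos: [0.4812, 0.2298, 0.1805]
ee_rot: [[-0.364, -0.931, 0.001], [-0.931, 0.364, 0.001], [-0.001, -0.001, -1.0]]
wrist_force: [-0.5, 2.5, -6.4]
gripper_width: 0.402
gripper_force: 30.0
yaw 158.63 Mz -0.195 [-0.5  2.5 -6.4]
time_s: 10.25
tcp_pos: [0.4801, 0.2289, 0.2583]
ee_rot: [[-0.364, -0.931, -0.002], [-0.931, 0.364, -0.001], [0.002, 0.002, -1.0]]
wrist_force: [0.2, 0.4, -6.3]
gripper_width: 0.4
gripper_force: 30.0
yaw 158.63 M [0.059 0.016 0.067] F [ 0.2  0.4 -6.3] [0.48011552 0.22888558 0.25830483] -64.32098085851224
```

View pics/s1.png

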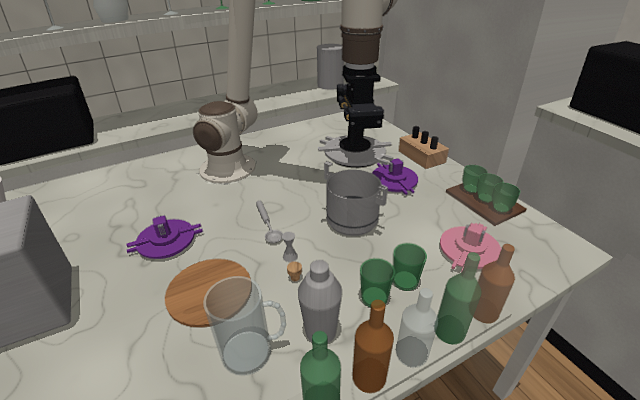

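The lid is free and held at (355,148), with the bucket open and in place. The trivet is at (208,292), partly hidden by the jug. I'll carry the lid towards it and take a second look at the trivet with the wrist camera.

```bash
python3 -m handwheel '[[[0,0,0,0.015,-0.01,0,0.030],[0,0,0,0.03,-0.02,0,0.030],[0,0,0,0.03,-0.02,0,0.030],[0,0,0,0.03,-0.02,0,0.030],[0,0,0,0.03,-0.02,0,0.030],[0,0,0,0.03,-0.02,0,0.030],[0,0,0,0.03,-0.02,0,0.030],[0,0,0,0.03,-0.02,0,0.030],[0,0,0,0.03,-0.02,0,0.030],[0,0,0,0.016,-0.011,0,0.030],[0,0,0,0,0,0,0.030],[0,0,0,0,0,0,0.030]]]'; python3 -m handwheel '[[[0,0,0,0,0,0,0.030],[0,0,0,0,0,0,0.030]]]'; python3 q.py; python3 -c "
from h import *
cap('wrist','w3.png')"
```

```text
time_s: 11.5
tcp_pos: [0.5501, -0.0891, 0.2582]
ee_rot: [[-0.365, -0.931, -0.003], [-0.931, 0.365, 0.0], [0.001, 0.003, -1.0]]
wrist_force: [0.1, 0.2, -5.7]
gripper_width: 0.4
gripper_force: 30.0
time_s: 11.7
tcp_pos: [0.5505, -0.088, 0.2594]
ee_rot: [[-0.363, -0.932, -0.0], [-0.932, 0.363, 0.0], [0.0, 0.0, -1.0]]
wrist_force: [-0.4, -0.3, -5.8]
gripper_width: 0.4
gripper_force: 30.0
yaw 158.72 M [ 0.03  -0.028 -0.043] F [-0.4 -0.3 -5.8] [ 0.55050667 -0.08797762  0.25936439] -28.852840951191855
```

View pics/w3.png

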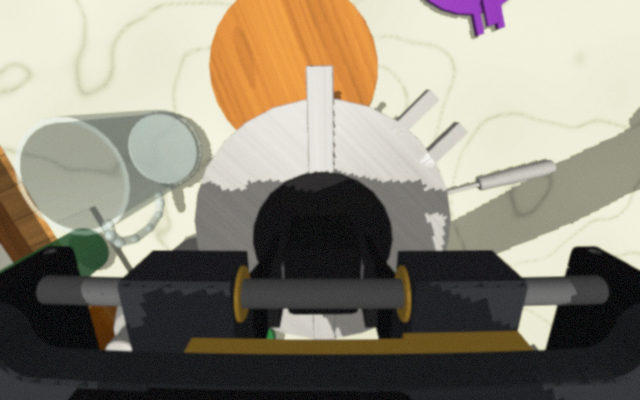

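The view shows the trivet arc at u 210–378, v 0–125. The held lid's disc spans u 195–450 with its bar at u≈320. I'll fit circles to both edges.

Run:
```python
from h import *
from scipy.optimize import least_squares
st=r.sense();R=np.array(st["ee_rot"]);t=np.array(st["tcp_pos"])
im=cv2.imread("pics/w3.png");hsv=cv2.cvtColor(im,cv2.COLOR_BGR2HSV)
m=(hsv[...,0]>5)&(hsv[...,0]<22)&(hsv[...,1]>110)&(hsv[...,2]>120)
L=[];
for v in range(2,116,3):
    c=np.where(m[v,190:400])[0]+190
    L+= [(c.min()-.5,v)]+([(c.max()+.5,v)] if v<98 else [])
def fit(px,z,r0):
    P=np.array([onz("wrist",u,v,z,st)[:2] for u,v in px])
    f=lambda p:np.hypot(*(P-p[:2]).T)-(p[2] if r0 is None else r0)
    p0=[*P.mean(0),.09][:3 if r0 is None else 2]
    s=least_squares(f,p0,loss="soft_l1",f_scale=.001);return s.x,np.abs(s.fun).max(),np.sqrt(np.mean(f(s.x)**2))
print("trivet",fit(L,.012,.1),fit(L,.012,None))
# disc edge: bright->bg, hand-read columns at rows refined by gradient
E=cv2.Canny(im,40,120);D=[]
c0=np.array([322,225.])
for a in np.r_[np.arange(185,255,4),np.arange(285,300,3)]:
    d=np.array([np.cos(np.radians(a)),np.sin(np.radians(a))])
    for rr in np.arange(136,112,-.5):
        u,v=c0+rr*d
        if E[int(round(v)),int(round(u))]:D.append((u,v));break
z=t[2]-.0219
x,_,e=fit(D,z,.078);print("disc",len(D),x,e,"tool",R.T@(np.array([*x[:2],t[2]])-t),fit(D,z,None)[0])
for nm,g in(("trivet",fit(L,.012,.1)[0]),):print("trivet rel disc, tool axes",R.T@(np.array([*(g-x),0])))
```

```text
trivet (array([ 0.54180966, -0.2040114 ]), np.float64(0.002383173448242376), np.float64(0.0011294308176114552)) (array([ 0.54132522, -0.20585748,  0.09873815]), np.float64(0.0008556019024320294), np.float64(0.00032677981430251715))
disc 23 [ 0.54920292 -0.09052845] 0.0011875125038663405 tool [ 2.85539205e-03  3.29940047e-04 -8.65191136e-09] [ 0.54917897 -0.09021786  0.07827433]
trivet rel disc, tool axes [ 1.08428615e-01 -3.42968606e-02 -8.56078490e-06]
```

```bash
python3 -m handwheel '[[[0,0,0,0.0165,-0.0048,0,0.030],[0,0,0,0.032,-0.01,0,0.030],[0,0,0,0.032,-0.01,0,0.030],[0,0,0,0.03,-0.01,0,0.030],[0,0,0,0,0,0.02,0.030],[0,0,0,0,0,0.03,0.030],[0,0,0,0,0,0.04,0.030],[0,0,0,0,0,0.04,0.030],[0,0,0,0,0,0.03,0.030],[0,0,0,0,0,0.015,0.030],[0,0,0,0,0,0,0.030],[0,0,0,0,0,0,0.030]]]'; python3 -m handwheel '[[[0,0,0,0,0,0,0.030],[0,0,0,0,0,0,0.030]]]'; python3 q.py
```

```text
time_s: 12.95
tcp_pos: [0.5438, -0.2042, 0.0853]
ee_rot: [[-0.363, -0.932, 0.001], [-0.932, 0.363, -0.001], [0.0, -0.001, -1.0]]
wrist_force: [0.4, 0.1, -5.5]
gripper_width: 0.401
gripper_force: 30.0
time_s: 13.15
tcp_pos: [0.5439, -0.2044, 0.0862]
ee_rot: [[-0.364, -0.931, 0.003], [-0.931, 0.364, -0.0], [-0.001, -0.003, -1.0]]
wrist_force: [-0.2, -0.6, -5.0]
gripper_width: 0.403
gripper_force: 30.0
yaw 158.67 M [-0.005 -0.007  0.047] F [-0.2 -0.6 -5. ] [ 0.54391022 -0.20439057  0.08617245] -16.71818382521511
```

```bash
python3 -m handwheel '[[[0,0,0,0,0.001,0.008,0.030],[0,0,0,0,0,0.008,0.030],[0,0,0,0,0,0.006,0.030],[0,0,0,0,0,0.003,0.030],[0,0,0,0,0,0.002,0.030],[0,0,0,0,0,0,0.030],[0,0,0,0,0,0,0.030]]]'
cat > z.py <<'E'
from h import *
import sys
s=r.sense();f=s["wrist_force"][2];print(s["tcp_pos"],np.round(s["wrist_force"],1));sys.exit(0 if f<-3.2 else 1)
E
python3 z.py && python3 -m handwheel '[[[0,0,0,0,0,0.001,0.030],[0,0,0,0,0,0.0005,0.030],[0,0,0,0,0,0,0.030]]]' >/dev/null && python3 z.py && python3 -m handwheel '[[[0,0,0,0,0,0.001,0.030],[0,0,0,0,0,0,0.030]]]' >/dev/null && python3 z.py && python3 -m handwheel '[[[0,0,0,0,0,0.001,0.030],[0,0,0,0,0,0,0.030]]]' >/dev/null && python3 z.py && python3 -m handwheel '[[[0,0,0,0,0,0.001,0.030],[0,0,0,0,0,0,0.030]]]' >/dev/null && python3 z.py && python3 -m handwheel '[[[0,0,0,0,0,0.001,0.030],[0,0,0,0,0,0,0.030]]]' >/dev/null && python3 z.py && python3 -m handwheel '[[[0,0,0,0,0,0.001,0.030],[0,0,0,0,0,0,0.030]]]' >/dev/null && python3 z.py
```

```text
time_s: 13.85
tcp_pos: [0.5421, -0.2041, 0.0577]
ee_rot: [[-0.364, -0.931, 0.0], [-0.931, 0.364, -0.0], [-0.0, -0.0, -1.0]]
wrist_force: [1.1, 0.7, -5.4]
gripper_width: 0.405
gripper_force: 30.0
[ 0.54214167 -0.2040879   0.05768122] [ 1.1  0.7 -5.4]
[ 0.54186548 -0.20401763  0.0560853 ] [ 0.6 -0.7 -5.1]
[ 0.54204409 -0.20412849  0.0552016 ] [-0.3  0.2 -4.4]
[ 0.5421336  -0.20443736  0.0545982 ] [-0.7 -2.2 -1.6]
```

```bash
python3 -m handwheel '[[[0,0,0,0,0,0.0005,0.030],[0,0,0,0,0,0,0.030]]]'; python3 z.py; python3 q.py; python3 -m handwheel '[[[0,0,0,0,0,0,0.042],[0,0,0,0,0,0,0.046],[0,0,0,0,0,0,0.050],[0,0,0,0,0,0,0.06],[0,0,0,0,0,0,0.075],[0,0,0,0,0,0,0.075],[0,0,0,0,0,0,0.075],[0,0,0,0,0,0,0.075]]]'
```

```text
time_s: 14.75
tcp_pos: [0.5421, -0.2046, 0.0542]
ee_rot: [[-0.364, -0.931, 0.001], [-0.931, 0.364, -0.001], [0.0, -0.001, -1.0]]
wrist_force: [-2.3, -2.9, -0.3]
gripper_width: 0.404
gripper_force: 30.0
[ 0.54213072 -0.20455693  0.05423337] [-2.3 -2.9 -0.3]
yaw 158.66 M [-0.72   0.457 -0.013] F [-2.3 -2.9 -0.3] [ 0.54213072 -0.20455693  0.05423337] -16.743291610727052
time_s: 15.55
tcp_pos: [0.5421, -0.2039, 0.0536]
ee_rot: [[-0.364, -0.931, 0.0], [-0.931, 0.364, 0.0], [-0.0, -0.0, -1.0]]
wrist_force: [-0.5, 0.0, 0.2]
gripper_width: 0.849
gripper_force: 0.0
```

Released. I'll raise the arm straight up and check the placing.

```bash
python3 -m handwheel '[[[0,0,0,0,0,-0.01,0.075],[0,0,0,0,0,-0.02,0.075],[0,0,0,0,0,-0.04,0.075],[0,0,0,0,0,-0.045,0.075],[0,0,0,0,0,-0.045,0.075],[0,0,0,0,0,-0.04,0.075],[0,0,0,0,0,-0.02,0.075],[0,0,0,0,0,0,0.075],[0,0,0,0,0,0,0.075]]]'; python3 -c "
from h import *
s=r.sense();print(s['tcp_pos'])
a=cap('wrist','w4.png');b=cap('side','d1.png');cv2.imwrite('pics/c2.png',np.vstack([cv2.resize(a,(480,300)),cv2.resize(b,(480,300))])[:,:,::-1])"
```

```text
time_s: 16.45
tcp_pos: [0.5415, -0.2038, 0.2738]
ee_rot: [[-0.364, -0.931, 0.001], [-0.931, 0.364, 0.001], [-0.001, -0.0, -1.0]]
wrist_force: [-0.8, 0.2, -0.4]
gripper_width: 0.862
gripper_force: 0.0
[ 0.54148314 -0.20379802  0.27375827]
```

View pics/c2.png

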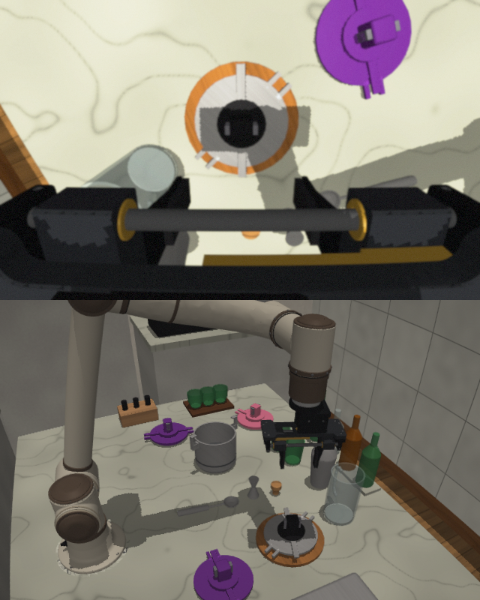

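The wrist view (top) shows the lid concentric on the trivet at about (241,119), dial up. The side view (bottom) shows the bystanders unmoved. One numeric check of the centring before I hand in.

Run:
```python
from h import *
from scipy.optimize import least_squares
st=r.sense();im=cv2.imread("pics/w4.png");hsv=cv2.cvtColor(im,cv2.COLOR_BGR2HSV)
m=((hsv[...,0]>5)&(hsv[...,0]<22)&(hsv[...,1]>90))
O=[];I=[];c0=np.array([321,158.])
for a in range(0,360,3):
    d=np.array([np.cos(np.radians(a)),np.sin(np.radians(a))])
    k=[rr for rr in np.arange(45,95,.5) if m[int(round((c0+rr*d)[1])),int(round((c0+rr*d)[0]))]]
    if len(k)>6: O.append(c0+max(k)*d); I.append(c0+min(k)*d)
for n,px,z,r0 in(("trivet",O,.012,.1),("disc",I,.032,.078)):
    P=np.array([onz("wrist",*p,z,st)[:2] for p in px])
    s=least_squares(lambda p:np.hypot(*(P-p).T)-r0,P.mean(0),loss="soft_l1",f_scale=.001);print(n,len(px),s.x,np.median(np.abs(s.fun)))
```

```text
trivet 106 [ 0.53971329 -0.20578073] 0.0015687460767287997
disc 106 [ 0.53940822 -0.20710298] 0.00035632945231457713
```

The lid is centred to about 1.5 mm, so I'm handing in.

```bash
python3 -c "
from station import r
print(r.finish_job())"
```

```text
the job is handed in; nothing more can be done
None
```

The job is handed in: I turned the dial about 50° onto its sprung stop (about 0.2 N m, roughly 8 N), then lifted the lid off and set it dial up on the trivet, about 1.5 mm off centre, and let go. It took about 17 s, and the last pictures show everything else where it stood.

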